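# Turn the component carousel to the LED board

### The job

Turn the component carousel by gently pushing the yellow posts on its rim with your fingertips, until the slot with the red LED board faces the brass pointer at the front, the board's middle in line with the pointer. Do not touch, pick up or spill the parts in the slots, do not fling the carousel round, and leave everything else on the bench where it is.

Things in the scene. Friction and masses are not known exactly. Their poses are not given: they have to be found in the camera images.
- base: Fixed dark steel foot of the carousel, a disc 190 mm across and 12 mm high under the turntable. Origin: on the turning axis at bench height. Its -x axis points to the front, along the brass pointer; z up.
- pointer (a point): Top of the brass pointer, an upright tab 14 mm deep, 22 mm wide and 24 mm high on an 8 mm thick brass tongue that reaches 172 mm from the axis, on the foot's front, just outside the turntable edge, 142 mm from the turning axis. It does not turn.
- turntable: Grey disc, 250 mm across, 12 mm thick. Origin: on the turning axis, centre of its underside, 12 mm above the bench. Turns about z (up) either way without stops; 0.12 N m of friction, so it stays where left. Four square white-walled slots (44 mm inside, walls 10 mm high), centres 55 mm from the axis along its +x, +y, -x, -y; a yellow post stands at 45 degrees between each pair. Steel hub in the middle, 18 mm high.
- post0 (a point): Centre of the top of a yellow round push post, 12 mm thick, 40 mm tall (top 64 mm above the bench), 110 mm from the turning axis; turns with the turntable. All four posts are alike.
- post1 (a point): Centre of the top of a yellow round push post, 12 mm thick, 40 mm tall (top 64 mm above the bench), 110 mm from the turning axis; turns with the turntable. All four posts are alike.
- post2 (a point): Centre of the top of a yellow round push post, 12 mm thick, 40 mm tall (top 64 mm above the bench), 110 mm from the turning axis; turns with the turntable. All four posts are alike.
- post3 (a point): Centre of the top of a yellow round push post, 12 mm thick, 40 mm tall (top 64 mm above the bench), 110 mm from the turning axis; turns with the turntable. All four posts are alike.
- led_board: White square board 40 x 40 mm, 18 mm high, with nine red LEDs on top. Origin: centre of its underside, which rests 24 mm above the bench. It stands loose in one of the four slots; which slot varies, with about 2 mm of play all round.
- heat_clip: Silver finned transistor heat clip, 36 x 26 mm, 30 mm high. Origin: centre of its underside, which rests 24 mm above the bench. It stands loose in one of the four slots; which slot varies.
- grommet_block: Black rubber grommet block, 38 x 38 mm, 22 mm high. Origin: centre of its underside, which rests 24 mm above the bench. It stands loose in one of the four slots; which slot varies.
- relay: Blue plastic relay, 34 x 30 mm, 26 mm high. Origin: centre of its underside, which rests 24 mm above the bench. It stands loose in one of the four slots; which slot varies.
- probe: Grey oscilloscope probe body lying loose on the bench to the left of the carousel, about 110 mm long, 18 mm thick. To be left alone.
- screwdriver: Screwdriver lying loose on the bench to the right of the carousel, 170 mm long. To be left alone.
- jar: Small jar, 48 mm across and 55 mm high, standing loose on the bench to the right of the carousel. To be left alone.
Not all that is in view belongs to the job. What is shaped like the heat_clip but green is not meant.

How it is judged (in metres and radians):
At the end, for the whole second after the job is handed in: The carousel is at rest with the middle of the LED board within 8 mm, sideways, of the line from the turning axis through the brass pointer, on the pointer's side, and all four parts still lie flat in their slots (y of led_board in the frame of base between -0.008 and 0.008 m and x of led_board in the frame of base below -0.04 m and angular speed of turntable below 0.05 rad/s and horizontal distance between led_board and turntable between 0.042 and 0.068 m and horizontal distance between heat_clip and turntable between 0.042 and 0.068 m and horizontal distance between grommet_block and turntable between 0.042 and 0.068 m and horizontal distance between relay and turntable between 0.042 and 0.068 m and height (world z) of each of led_board, heat_clip, grommet_block, relay below 0.029 m and angle between each of led_board, heat_clip, grommet_block, relay's own z axis and vertical below 0.15 rad); the robot touches nothing.
It fails at once if a part in a slot is touched by the robot (contact force between any of the fingers, the arm and led_board above 0.5 N or contact force between any of the fingers, the arm and heat_clip above 0.5 N or contact force between any of the fingers, the arm and grommet_block above 0.5 N or contact force between any of the fingers, the arm and relay above 0.5 N).
It fails at once if a part is lifted out of its slot (height (world z) of any of led_board, heat_clip, grommet_block, relay above 0.036 m).
It fails at once if the carousel is flung round (faster than 2.5 rad/s) (angular speed of turntable above 2.5 rad/s).
It fails at once if the carousel is pinched or shoved hard (over 20 N) (contact force between the fingers and turntable above 20 N).
It fails at once if a thing on the bench is moved more than 15 mm (distance of any of probe, screwdriver, jar from where it was at the start of the episode above 0.015 m).
It also fails if it takes over 54 s, if anything falls off the work surface, if the arm or the gripper's body presses on something with over 40 N, if the wrist force passes 120 N, or if a joint passes its speed limit or range.

### The arm

A 6-joint arm with a two-finger parallel gripper is mounted at the origin on the work surface. World frame = base frame: x ahead of the robot, y to its left, z up, the work surface at z = 0. Lengths are in mm, angles in rad, forces in N, time in s.
With the tool pointing down it reaches from about 350 to 775 mm from the base axis. Payload 7.3 kg.
Tool frame: the origin (TCP) lies at the very end of the fingers, on their centre line; the grasp point (between the pads) lies 19 mm behind it; x points along the fingers, y is the direction in which the jaws open and shut, and the axes are right-handed (so a half turn about x gives the same grasp; the last joint's range is limited). The gripper opens to 92 mm and grips with 3 to 60 N. Pads are 19 mm wide; open, the fingers measure 130 mm over their backs; the gripper's body (75 mm by 190 mm) begins 47 mm behind the grasp point.
Start: joints at [-1.272, 0.342, 1.524, -0, 1.275, -0.146], TCP at [225.92, -473.925, 226.741] pointing down, gripper open.
Joint ranges: [-2.53, 2.53], [-0.77, 2.02], [0.04, 2.7], [-1, 4.14], [0.28, 2.66], [-3.11, 3.11]. Speed limits (rad/s): [2.57, 2.57, 3.14, 3.14, 3.14, 3.14].

### API

Orientations are given as [roll, pitch, yaw] about the fixed x, y, z axes, in that order (R = Rz(yaw) Ry(pitch) Rx(roll)).
In Python, from plant import bot gives the robot as it stands.
- The arm moves only by the tool step_arm, never from a script. Its argument "targets" is a list that holds one entry, the list of rows, each a list of 4 numbers: the shift along the tool's x, y, z in m, then the turn about the tool's x in degrees. A call has exactly 5 rows; each row is the pose to reach, as a shift and turn from the pose measured when the call began, along the tool's axes at that moment; what a row does not reach only later rows make up. A row lasts 1/12 s, in which the tool goes at most 41.7 mm and 7.16 degrees, less where a joint would pass 70% of its speed; a pose out of reach is approached as far as the arm can. A call with a gripper value outside its range is refused whole. "jaw" is the closure, from 0 (fully open) to 1 (shut), set as the call begins (left out, the last holds). The fingers move at their own pace and stop on an object; the grip force is fixed at half the most. Time passes only in rows, so rows that repeat a pose let the fingers close, or fill a call up. It gives the time, the measured TCP pose, the force and the opening at its end, in the units of the state.
- bot.get_obs(): the state, without advancing time (a new reading comes with each control period).
- bot.capture(name): name is "side" or "top" or "wrist"; returns a dict with "color" (480x640x3 uint8, red, green, blue), "depth" (480x640 float32, mm along the optical axis (not along the pixel's ray), 0 where there is no reading), "fov_y" (degrees; the focal length in pixels is half the picture's height over the tangent of half this angle, whatever the lens; pixels are square), "cx", "cy" (the principal point, pixels), "rvec" (rotation vector, rad) and "tvec" (3), from world to camera coordinates, as OpenCV has them. Camera axes: x right, y down, z forward; pixel columns grow to the right and rows downward; lengths in mm; the calibration is good to about 2 mm. The wrist camera is an equidistant fisheye: a pixel r from the principal point sees the ray r / f radians off the axis. A picture is of the moment at which its call begins.
- bot.close_job(): hands the job in, once; it reports no verdict.
The state is a dict: "time": time; "joint_positions": joint angles; "dq": joint speeds; "tau": joint torques, N m; "tool_pos": TCP position; "tcp_rot": TCP orientation; "contact_force": force on the tool from outside, world axes, zero at the start; "moment": the same for the moment, N m; "grip_width": finger opening in mm.
Only numpy, scipy, OpenCV 4.12 (cv2) and the standard library are available. Lean on these libraries where they do the work, as an engineer would, in place of code of your own. Each camera call takes 0.05 s, during which the arm holds its last target. There are 200 camera calls.

## Working session

There is one attempt and no reset: what is moved stays moved. The work goes in short steps, Python scripts to look and compute and a tool call to move; the robot and the scene stay as the last step left them, time stands still between calls to the robot, and variables do not carry over. Pictures are saved under pics/ and viewed, about 8 in all and at most 12, crops included, and the job is handed in when it is done.

Besides the shell and the picture viewer there is one more tool, called after ">>>" as a command line: name --argument value ..., lists and objects as JSON in quotes. step_arm: Moves the arm, as the interface text tells. Its arguments: {"type":"object","properties":{"targets":{"type":"array","items":{"type":"array","items":{"type":"array","items":{"type":"number"}}}},"jaw":{"type":"number"}},"required":["targets"]}

```bash
mkdir -p pics
python3 - <<'E'
from plant import bot
import cv2,numpy as np
for n in("top","side"):
    c=bot.capture(n); np.save(f"{n}.npy",c,allow_pickle=True)
    cv2.imwrite(f"pics/{n}0.png",c["color"][...,::-1])
    print(n,c["fov_y"],c["cx"],c["cy"],c["rvec"],c["tvec"])
print(bot.get_obs())
E
```

```text
top 46.80196542070521 316.43011468254633 237.07777402765993 [ 2.20523204 -2.17854088  0.05881184] [ -39.13037446  548.97275111 1342.24294593]
side 43.02292961263927 326.8064756502007 236.1630304664172 [ 0.60804078 -2.68812175  1.08818142] [ 482.37817641  220.21715284 1111.04918207]
{'time': 0.1, 'joint_positions': array([-1.27200133e+00,  3.42638274e-01,  1.52486844e+00, -1.71228764e-05,
        1.27538576e+00, -1.45984472e-01]), 'dq': array([ 1.58857145e-03, -1.75916584e-03, -9.80539970e-04, -5.22503149e-04,
        1.36259975e-03,  3.29530137e-05]), 'tau': array([ 1.02245183e-03, -4.32006097e+01, -2.44694120e+01,  7.19212135e-02,
        5.26149804e-02, -6.17458477e-05]), 'tool_pos': array([ 225.8089234 , -473.58608271,  226.14063619]), 'tcp_rot': array([-1.70418386,  1.5694964 ,  1.88219325]), 'contact_force': array([-0.32831657,  0.46731531, -0.40254168]), 'moment': array([-0.01350771,  0.03107198,  0.02173224]), 'grip_width': 91.69313508491176}
```

View pics/top0.png

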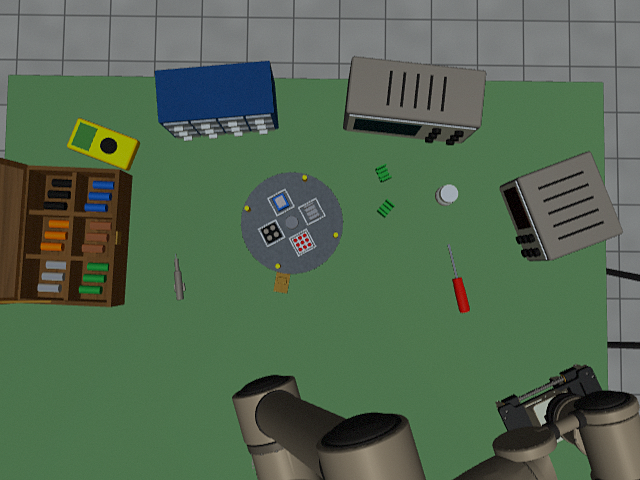

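View pics/side0.png

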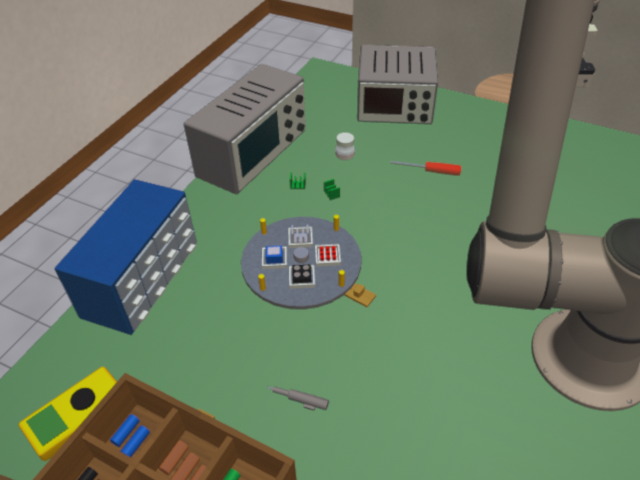

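The top view shows the carousel centred near (292,222). The slots hold the LED board (302,242), grommet block (271,233), relay (281,202) and heat clip (312,210). The posts are at (278,266), (247,208), (304,177) and (336,235), and the pointer is at (282,283).

Possible mix-ups:
- **Red things:** the LED board (302,242) and the screwdriver handle (461,295). I choose the one in the slot.
- **Yellow things:** the posts and the meter (103,143).
- **Green clips:** (382,173) and (385,208) are decoys.

```bash
cat > h.py <<'E'
import cv2,numpy as np
from plant import bot
def ray(c,uv,z):
    R=cv2.Rodrigues(np.array(c["rvec"]))[0];t=np.array(c["tvec"])
    f=240/np.tan(np.radians(c["fov_y"])/2)
    d=R.T@np.array([(uv[0]-c["cx"])/f,(uv[1]-c["cy"])/f,1]); o=-R.T@t
    return (o+d*(z-o[2])/d[2])[:2]
def blobs(c,lo,hi,roi,mn=4):
    h=cv2.cvtColor(c["color"],cv2.COLOR_RGB2HSV);m=cv2.inRange(h,lo,hi)
    k=np.zeros_like(m);x0,x1,y0,y1=roi;k[y0:y1,x0:x1]=1;m*=k
    n,l,s,ce=cv2.connectedComponentsWithStats(m)
    return m,[(ce[i],s[i,4]) for i in range(1,n) if s[i,4]>=mn]
def measure(c,roi=(225,360,160,300)):
    _,y=blobs(c,(22,150,120),(32,255,255),roi,8)
    P=[ray(c,b[0],62) for b in y]
    A=np.mean(P,0) if len(P)==4 else None
    m,r=blobs(c,(0,120,80),(8,255,255),roi,2)
    m2=cv2.findNonZero(m); L=ray(c,np.mean([b[0] for b in r],0),42) if r else None
    _,b=blobs(c,(10,120,60),(21,255,255),roi,15)
    return y,P,A,L,b,len(r)
E
python3 - <<'E'
from h import *
c=np.load("top.npy",allow_pickle=True).item()
y,P,A,L,b,n=measure(c)
for q,p in zip(y,P): print(q,p,np.linalg.norm(p-A), np.degrees(np.arctan2(*(p-A)[::-1])))
print("axis",A,"led",L,n,np.linalg.norm(L-A),np.degrees(np.arctan2(*(L-A)[::-1])))
for q in b:
  for z in(8,24):
    p=ray(c,q[0],z);print(q,z,p,np.linalg.norm(p-A),np.degrees(np.arctan2(*(p-A)[::-1])))
im=c["color"][160:305,225:360,::-1]
cv2.imwrite("pics/crop0.png",cv2.resize(im,None,fx=4,fy=4,interpolation=cv2.INTER_CUBIC))
for nm,uv,z in(("probe1",(176,255),9),("probe2",(180,298),9),("sd1",(449,246),9),("sd2",(465,310),9),("jar",(448,194),55),("g",(385,208),15),("scope",(346,128),60),("drw",(276,130),50)): print(nm,ray(c,uv,z))
E
```

```text
(array([304.22222222, 176.94444444]), np.int32(18)) [689.66414027  -1.7836874 ] 110.12224665907772 -16.061537961036144
(array([246.27777778, 207.88888889]), np.int32(18)) [614.09488882 134.61534835] 110.16724550175748 74.06049218535624
(array([335.47058824, 234.47058824]), np.int32(17)) [553.51373521 -77.50060503] 110.43024735239952 -105.93959396724772
(array([277.05882353, 265.70588235]), np.int32(17)) [478.08925544  59.40411952] 110.12295481742164 163.801625023702
axis [583.84050493  28.68379386] led [536.02236151   2.05758847] 9 54.73143205305624 -150.8899672682458
(array([281.47107438, 282.16942149]), np.int32(242)) 8 [438.12780659  51.87668441] 147.54694381708853 170.95617410046066
(array([281.47107438, 282.16942149]), np.int32(242)) 24 [438.54332098  50.84467761] 146.9774691390502 171.32801807671322
probe1 [501.49695063 311.92223029]
probe2 [396.5124388  299.36079078]
sd1 [ 531.76399101 -358.25982088]
sd2 [ 375.95499582 -397.10341967]
jar [ 653.90887078 -345.13088666]
g [ 622.96350074 -199.90263596]
scope [ 809.21664313 -100.12868466]
drw [804.91272355  68.12864178]
```

View pics/crop0.png

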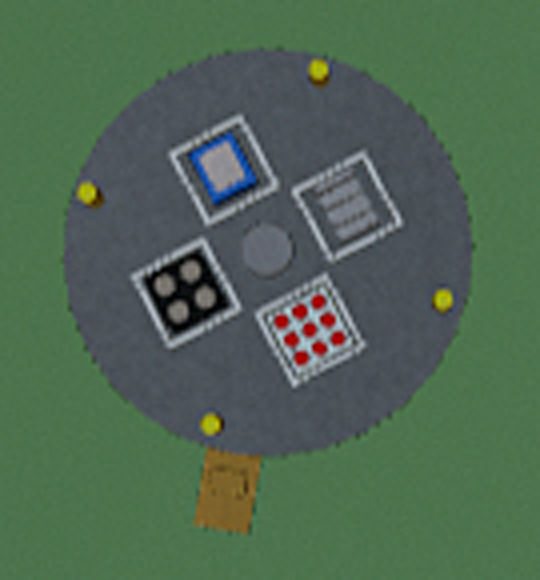

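```bash
cat >> h.py <<'E'
from scipy.spatial.transform import Rotation as Ro
def rel(xyz):
    o=bot.get_obs();R=Ro.from_euler("xyz",o["tcp_rot"]).as_matrix()
    return R.T@(np.array(xyz)-o["tool_pos"])/1000,R,o
E
python3 - <<'E'
from h import *
d,R,o=rel([470,24,226]);print(d.round(3));print(R.round(3))
E
```

```text
[ 0.001 -0.344 -0.435]
[[-0.     0.43  -0.903]
 [ 0.001 -0.903 -0.43 ]
 [-1.    -0.001 -0.   ]]
```

>>> step_arm --targets '[[[0,-0.02,-0.025,-6],[0,-0.044,-0.055,-12],[0,-0.069,-0.086,-18],[0,-0.094,-0.117,-24],[0,-0.119,-0.148,-30]]]' --jaw 1

```text
time: 0.52
tool_pos: [308.4, -300.7, 226.0]
tcp_rot: [-2.195, 1.569, 1.92]
contact_force: [1.0, 0.6, 0.3]
grip_width: 62.9
```

Run:
```python
from h import *
d,R,o=rel([469,29,200]);print(d.round(3),o["tool_pos"],o["grip_width"],o["contact_force"]);print(R.round(3))
```

```text
[ 0.027 -0.053 -0.363] [ 308.35917677 -300.65497951  225.97724067] 62.873770575658156 [0.99502999 0.5786351  0.25271833]
[[-0.001  0.826 -0.563]
 [ 0.002 -0.563 -0.826]
 [-1.    -0.002 -0.001]]
```

>>> step_arm --targets '[[[0,-0.005,-0.036,0],[0,-0.011,-0.074,0],[0,-0.016,-0.112,0],[0,-0.022,-0.15,0],[0,-0.027,-0.185,0]]]'

```text
time: 0.93
tool_pos: [390.5, -130.4, 226.2]
tcp_rot: [-2.173, 1.568, 1.941]
contact_force: [0.9, -0.4, 0.4]
grip_width: 29.9
```

>>> step_arm --targets '[[[0,-0.006,-0.036,0],[0,-0.012,-0.074,0],[0,-0.017,-0.112,0],[0,-0.022,-0.15,0],[0,-0.026,-0.178,0]]]'

```text
time: 1.35
tool_pos: [469.8, 34.2, 226.3]
tcp_rot: [-2.199, 1.568, 1.917]
contact_force: [-0.2, -0.8, 0.3]
grip_width: 0.8
```

Run:
```python
from h import *
d,R,o=rel([469,29,42]);print(d.round(3),o["tool_pos"],o["grip_width"],o["contact_force"],o["time"]);print(R.round(3))
c=bot.capture("wrist");cv2.imwrite("pics/w1.png",c["color"][...,::-1])
```

```text
[0.184 0.003 0.005] [469.77156829  34.17621864 226.25462393] 0.7809916921606129 [-0.16245058 -0.75102994  0.25932957] 1.35
[[-0.001  0.827 -0.562]
 [ 0.003 -0.562 -0.827]
 [-1.    -0.002 -0.002]]
```

View pics/w1.png

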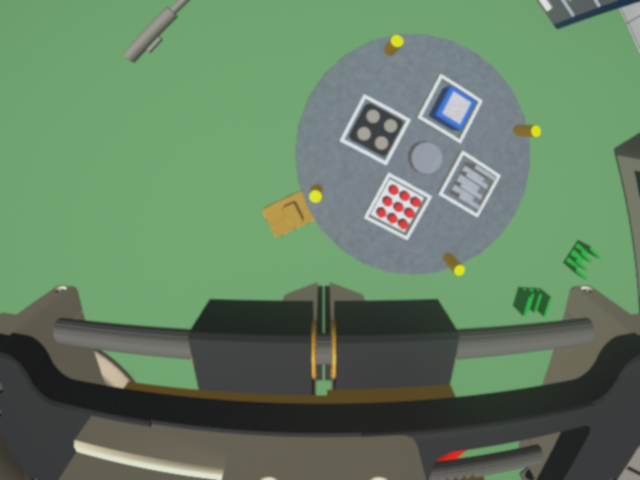

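Wrist view: the closed fingers are short of the post at (316,195), and the LED board is at (398,206). Nothing is under the fingertips. I'm descending.

>>> step_arm --targets '[[[0.03,0.001,0.002,0],[0.066,0.002,0.004,0],[0.1,0.003,0.005,0],[0.125,0.003,0.005,0],[0.14,0.003,0.005,0]]]'

```text
time: 1.82
tool_pos: [469.0, 32.2, 83.2]
tcp_rot: [-1.854, 1.564, 2.263]
contact_force: [-0.5, 0.2, 1.0]
grip_width: 0.5
```

>>> step_arm --targets '[[[0.01,0,0,0],[0.022,0,0,0],[0.034,0,0,0],[0.04,0,0,0],[0.042,0,0,0]]]'

```text
time: 2.23
tool_pos: [468.0, 32.4, 40.1]
tcp_rot: [-1.667, 1.562, 2.45]
contact_force: [-0.4, 0.2, -0.1]
grip_width: 0.4
```

Run:
```python
from h import *
A=np.array([583.84,28.68])
# finger-centre waypoints: post angle a, contact offset 15.5 mm behind along tool z
d,R,o=rel([0,0,0]);print(o["tool_pos"],o["contact_force"],o["time"])
push=-R[:2,2]/np.linalg.norm(R[:2,2])
for a in(163.8,155,145,135,126):
    p=A+110*np.array([np.cos(np.radians(a)),np.sin(np.radians(a))])-push*15.5
    print(a,p.round(1),rel([*p,42])[0].round(4))
```

```text
[468.02180666  32.40352847  40.09366115] [-0.37623806  0.2406636  -0.0871172 ] 2.2333
163.8 [469.5  46.5] [-0.0018 -0.0067 -0.0125]
155 [475.5  62.3] [-0.0018 -0.0106 -0.029 ]
145 [485.   78.9] [-0.0018 -0.012  -0.0481]
135 [497.4  93.6] [-0.0018 -0.01   -0.0672]
126 [510.5 104.8] [-0.0018 -0.0055 -0.0838]
```

>>> step_arm --targets '[[[0,-0.003,-0.005,0],[0,-0.006,-0.009,0],[0,-0.008,-0.013,0],[0,-0.009,-0.017,0],[0,-0.0095,-0.021,0]]]'

```text
time: 2.65
tool_pos: [471.6, 55.8, 40.5]
tcp_rot: [-1.627, 1.561, 2.491]
contact_force: [-2.2, -0.7, 0.9]
grip_width: 0.0
```

>>> step_arm --targets '[[[0,-0.0005,-0.005,0],[0,-0.001,-0.01,0],[0,-0.0015,-0.015,0],[0,-0.002,-0.02,0],[0,-0.0025,-0.025,0]]]'

```text
time: 3.07
tool_pos: [483.9, 78.4, 40.6]
tcp_rot: [-1.642, 1.561, 2.476]
contact_force: [-1.5, -1.2, -1.1]
grip_width: 0.3
```

```bash
cat > m.py <<'E'
from h import *
A=np.array([583.84,28.68])
c=bot.capture("top");y,P,_,L,b,n=measure(c)
print([round(float(np.degrees(np.arctan2(*(p-A)[::-1]))),1) for p in P])
if L is not None: print("led",n,L,np.linalg.norm(L-A),np.degrees(np.arctan2(*(L-A)[::-1]))%360)
d,R,o=rel([0,0,0]);print(o["tool_pos"],o["contact_force"],o["time"])
push=-R[:2,2]
for a in(145,135,130,126):
    p=A+110*np.array([np.cos(np.radians(a)),np.sin(np.radians(a))])-push*15.5
    print(a,p.round(1),rel([*p,42])[0].round(4))
cv2.imwrite("pics/t_last.png",cv2.resize(c["color"][150:310,220:370,::-1],None,fx=4,fy=4))
E
python3 m.py
```

```text
[-36.0, 54.2, -126.0]
led 4 [523.81333385  12.48104046] 62.174005331562014 195.10224386821628
[484.75041461  78.91428107  40.73402793] [0.53701    0.46782417 0.76175822] 3.1167
145 [485.1  78.9] [-0.0013  0.0002 -0.0002]
135 [497.4  93.6] [-0.0013  0.0022 -0.0193]
130 [504.5 100.1] [-0.0013  0.0045 -0.0286]
126 [510.5 104.8] [-0.0013  0.0068 -0.0359]
```

View pics/t_last.png

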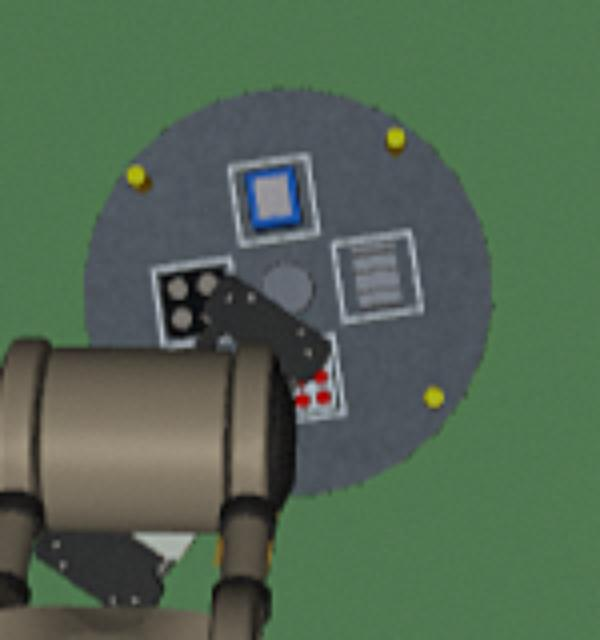

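The turntable has turned 20° as planned, with about 18° still to go. The gripper body is above the parts, at about 107 mm against 54 mm at most.

>>> step_arm --targets '[[[-0.001,0.0002,-0.004,0],[-0.001,0.0006,-0.009,0],[-0.001,0.0015,-0.014,0],[-0.001,0.0025,-0.019,0],[-0.001,0.0033,-0.0235,0]]]'

```text
time: 3.53
tool_pos: [501.2, 97.0, 41.8]
tcp_rot: [-1.808, 1.563, 2.31]
contact_force: [-0.8, -0.2, -0.7]
grip_width: 0.2
```

```bash
python3 m.py
```

```text
[40.9, -49.2, -139.1]
led 9 [528.87519763  31.92517259] 55.060518018464315 176.6211267899222
[502.02703177  97.3423402   41.9126863 ] [ 1.07300963  0.54601462 -0.64584075] 3.5833
145 [485.1  78.9] [-0.0001 -0.0038  0.0248]
135 [497.4  93.6] [-0.0001 -0.0018  0.0057]
130 [504.5 100.1] [-0.0001  0.0005 -0.0036]
126 [510.5 104.8] [-0.0001  0.0028 -0.011 ]
```

>>> step_arm --targets '[[[0,0.0005,-0.002,0],[0,0.001,-0.004,0],[0,0.0015,-0.006,0],[0,0.002,-0.008,0],[0,0.0024,-0.0095,0]]]'

```text
time: 4.0
tool_pos: [509.7, 103.8, 42.0]
tcp_rot: [-2.001, 1.564, 2.117]
contact_force: [0.2, -1.8, -1.0]
grip_width: 0.4
```

```bash
python3 m.py
```

```text
[35.2, -54.8, -144.8]
led 9 [529.97576447  37.78083409] 54.62765828700531 170.40994795308526
[509.92751234 103.9515838   42.00628904] [ 1.15333798  0.22721233 -0.76461114] 4.05
145 [485.1  78.9] [-0.0001 -0.0066  0.0347]
135 [497.4  93.6] [-0.     -0.0046  0.0156]
130 [504.5 100.1] [ 0.     -0.0024  0.0063]
126 [510.5 104.8] [ 0.     -0.     -0.0011]
```

The board is about 0.7° off the pointer, roughly 1 mm. I'm backing off, lifting and clearing the view.

>>> step_arm --targets '[[[0,-0.001,0.004,0],[0,-0.002,0.009,0],[-0.01,-0.002,0.011,0],[-0.04,-0.002,0.011,0],[-0.075,-0.002,0.011,0]]]'

```text
time: 4.47
tool_pos: [500.6, 95.0, 116.8]
tcp_rot: [-1.634, 1.561, 2.483]
contact_force: [0.6, -0.8, 0.7]
grip_width: 0.2
```

>>> step_arm --targets '[[[-0.035,0,0,0],[-0.07,0,0,0],[-0.09,0,0.02,0],[-0.1,0,0.055,0],[-0.1,0,0.09,0]]]'

```text
time: 4.88
tool_pos: [451.5, 19.3, 220.1]
tcp_rot: [-2.234, 1.565, 1.886]
contact_force: [0.6, -0.7, 0.7]
grip_width: 0.0
```

>>> step_arm --targets '[[[0,0,0.038,0],[0,0,0.076,0],[0,0,0.114,0],[0,0,0.15,0],[0,0,0.17,0]]]'

```text
time: 5.3
tool_pos: [354.2, -123.7, 220.3]
tcp_rot: [-2.253, 1.566, 1.865]
contact_force: [0.3, -0.2, 0.4]
grip_width: 0.3
```

```bash
cat >> m.py <<'E'
print("PTR")
for q in b:
  for z in(8,24):
    p=ray(c,q[0],z);print(q,z,np.linalg.norm(p-A),np.degrees(np.arctan2(*(p-A)[::-1])))
E
python3 m.py
```

```text
[35.1, -55.0, 124.9, -144.9]
led 9 [529.98200976  37.99859699] 54.65820489357477 170.18377558569546
[ 353.54910554 -125.06801419  220.24942293] [ 0.64262956 -0.071645    0.09566819] 5.35
145 [485.   78.9] [ 0.1786 -0.005  -0.2424]
135 [497.4  93.6] [ 0.1787 -0.003  -0.2615]
130 [504.4 100.1] [ 0.1787 -0.0008 -0.2708]
126 [510.5 104.8] [ 0.1787  0.0016 -0.2781]
PTR
(array([281.45  , 282.1125]), np.int32(240)) 8 147.41883556925382 170.9255687598661
(array([281.45  , 282.1125]), np.int32(240)) 24 146.8503628855433 171.2979587212507
```

View pics/t_last.png

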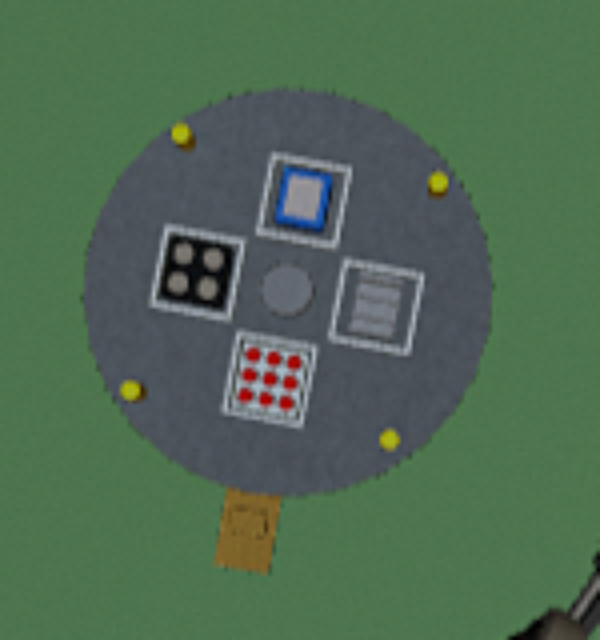

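The board at crop (270,380) is in line with the pointer at (247,523), and all four parts sit flat in their slots. I'm letting the arm settle, then handing in.

>>> step_arm --targets '[[[0,0,0,0],[0,0,0,0],[0,0,0,0],[0,0,0,0],[0,0,0,0]]]'

```text
time: 5.77
tool_pos: [353.9, -124.4, 220.3]
tcp_rot: [-1.998, 1.567, 2.12]
contact_force: [0.3, 0.1, 0.3]
grip_width: 0.5
```

```bash
python3 -c "
from plant import bot
print(bot.close_job())"
```

```text
the job is handed in; nothing more can be done
None
```

I turned the carousel about 39° clockwise by pushing one yellow post with the closed fingertips. I then backed off, lifted clear and handed the job in at about 5.8 s. The hand-in gave no verdict.

- **Alignment:** the last top view put the LED board at 170.2° and the pointer at 170.9–171.3°. That is about 1 mm sideways, against the 8 mm allowed. The board was 54.7 mm from the axis.
- **Parts:** in that view all four parts looked flat in their slots.
- **Forces:** the tool force readings after each move stayed under about 3 N.
- **Not measured:** I did not re-measure the probe, screwdriver and jar afterwards, though the tool's path stayed well clear of them. I also did not measure turning speed directly; the carousel's angle stayed within about 0.2° between the last push and the final view.

No check failed. The one disagreement was a board angle of 195.1° in a mid-push view, because the arm hid five of the nine LEDs, so I used the post angles there instead.

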